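# Back off the glue press

## Task

The glue has set: loosen the small press on the bench by turning its knurled handwheel two full turns counter-clockwise (seen from above), rolling it round with a fingertip at the rim, so that the white mark comes back to the side where it started after its second time round. Do not lift anything; leave the glued boards lying under the press and the things standing around it where they are, and move clear at the end.

Things in the scene. Friction and masses are not known exactly. Their poses are not given: they have to be found in the camera images.
- press: Green steel bench press, fixed to the bench. Origin: centre of its underside. Base plate 130 (x) x 210 (y) x 12 mm. Two steel columns stand at y = +-88 mm, tops at 138 mm; a green beam 42 (x) x 208 (y) mm joins them, its upper side at 132 mm, with a brass bush to 136 mm. A vertical spindle runs through the middle of the beam (x = y = 0), with the handwheel above the beam. z up, x and y along the base plate's sides.
- wheel (a joint): Turn of the handwheel about its vertical axis, rad: 0 tight (as it starts), growing counter-clockwise seen from above, which loosens; 2 pi = 6.28 per full turn. It stops at 0 and at 4 turns. Each turn raises wheel, spindle and pad together by 4 mm. It needs about 0.06 N m (1.3 N at the rim) and stays where it is left; it does not turn under downward pressure.
- wheel_top (a point): Middle of the upper face of the handwheel, on its axis, 174 mm above the press's underside at the start and 4 mm higher after each turn. The wheel is a black disc 24 mm thick, 90 mm in diameter, with 18 upright round ribs (coarse knurling, each standing 3.5 mm proud, 15.7 mm apart) so that it is 97 mm across the ribs, too wide to pinch. A steel nut 28 mm across stands 6 mm above the middle. Its axes turn with the wheel.
- wheel_mark (a point): Point on the white paint mark on the wheel's upper face, 40 mm from the axis; the mark is a radial stripe 28 x 5 mm that ends near the rim. At the start it lies on the press's -x side. It turns with the wheel.
- pad (a point): Middle of the underside of the steel pad (44 mm across, 6 mm thick) at the foot of the spindle; at the start it meets the upper face of the boards.
- boards: The glued work: two boards face to face, lower 110 x 130 x 20 mm pale wood, upper 100 x 120 x 20 mm dark wood, loose on the press's base plate under the pad. Origin: centre of its underside. To be left in place.
- glue_bottle: White plastic bottle, 48 mm in diameter, 115 mm high, standing near the press. Origin: centre of its underside. To be left alone.
- paint_tin: Steel tin with a paper label, 72 mm in diameter, 85 mm high, standing near the press. Origin: centre of its underside. To be left alone.
- screwdriver: Screwdriver lying on the bench. To be left alone.
- screw_jar: Glass jar with a dark metal cap, 60 mm in diameter, 75 mm high, standing near the press. Origin: centre of its underside. To be left alone.
There are look-alikes about, which are no part of the job. Of the things that look like the press, take the one that is nearest to the robot's base at the start.

How it is judged:
On the way:
1. the wheel has been turned one full turn loose (value of joint wheel between 6.28 and 11.5 rad), for 0.05 s.
At the end, for the whole second after the job is handed in: The wheel stands two full turns (12.57 rad, within 0.70 rad or 40 degrees) loose from where it started and is at rest, and the boards lie within 12 mm of where they started (value of joint wheel between 11.87 and 13.27 rad and velocity of joint wheel between -0.05 and 0.05 rad/s and distance of boards from where it was at the start of the episode below 0.012 m and linear speed of boards below 0.01 m/s); the robot touches nothing.
It fails at once if the glued boards are shifted or lifted (distance of boards from where it was at the start of the episode above 0.015 m).
It fails at once if the wheel is backed off far too much (more than two and a half turns) (value of joint wheel above 15.7 rad).
It fails at once if a bystander is pushed, lifted or knocked over (distance of any of glue_bottle, paint_tin, screw_jar from where it was at the start of the episode above 0.02 m or distance of screwdriver from where it was at the start of the episode above 0.025 m).
It also fails if it takes over 51 s, if anything falls off the work surface, if the arm or the gripper's body presses on something with over 40 N, if the wrist force passes 120 N, or if a joint passes its speed limit or range.

## Robot

A 6-joint arm with a two-finger parallel gripper is mounted at the origin on the work surface. World frame = base frame: x ahead of the robot, y to its left, z up, the work surface at z = 0. Lengths are in m, angles in rad, forces in N, time in s.
With the tool pointing down it reaches from about 0.375 to 0.9 m from the base axis. Payload 3.1 kg.
Tool frame: the origin (TCP) lies at the very end of the fingers, on their centre line; the grasp point (between the pads) lies 19 mm behind it; z points along the fingers, y is the direction in which the jaws open and shut (so a half turn about z gives the same grasp; the last joint's range is limited). The gripper opens to 85 mm and grips with 20 to 120 N. Pads are 22 mm wide; open, the fingers measure 114 mm over their backs; the gripper's body (76 mm by 85 mm) begins 54 mm behind the grasp point. The pads swing forward as they close: fully open they stand 13 mm farther back than shut.
Start: joints at [1.032, 0.527, 1.433, -0, 1.181, -0.178], TCP at [0.221, 0.585, 0.231] pointing down, gripper open.
Joint ranges: [-3.08, 3.08], [-0.75, 2.2], [0.22, 2.44], [-1.43, 4.57], [0, 2.65], [-2.85, 2.85]. Speed limits (rad/s): [2.79, 2.79, 3.14, 3.14, 3.14, 3.14].

## Interface

Orientations are given as a unit quaternion [x, y, z, w].
In Python, from station import manip gives the robot as it stands. The module is installed in compiled form; this text tells all that it offers.
- The arm moves only by the tool send_rows, never from a script. Its argument "commands" is a list of rows, each an object with "delta_pos": the shift along the world's x, y, z in cm, a list of three; "yaw": the turn about the world's z in rad. A call has 1 to 10 rows; each row shifts and turns the pose as measured when the row begins; what a row does not reach is not made up. A row lasts 1/8 s, in which the tool goes at most 62.5 mm and 10.7 degrees, less where a joint would pass 70% of its speed; a pose out of reach is approached as far as the arm can. A call is refused whole if a number of a shift passes 6.25 or a number of a turn 0.188, either way. A call with a gripper value outside its range is refused whole. "grip" is the closure, from -1 (fully open) to 1 (shut), set as the call begins (left out, the last holds). The fingers move at their own pace and stop on an object; "force" is the grip in N (left out, the last holds). Time passes only in rows, so rows that do not move let the fingers close. It gives the time, the measured TCP pose, the force and the opening at its end, in the units of the state.
- manip.sense(): the state, without advancing time (a new reading comes with each control period).
- manip.snapshot(name): name is "side" or "top" or "wrist"; returns the picture (420x560x3 uint8, blue, green, red); there is no depth.
- manip.get_calibration(name): a dict with "fx", "fy", "cx", "cy" (pixels), "dist_coeffs" ([k1, k2, p1, p2, k3] as OpenCV has them; the pictures are not rectified), "world_to_cam" (4x4, takes a point from world to camera coordinates); the wrist camera has in their place "mount" (4x4, takes a point from camera to tool coordinates, whose origin is the TCP and whose axes are the flange's). Camera axes: x right, y down, z forward; pixel columns grow to the right and rows downward; lengths in m; the calibration is good to about 2 mm. A picture is of the moment at which its call begins: read the wrist's pose just before it. get_calibration takes no time and is no camera call.
- manip.sign_off(): hands the job in, once; it reports no verdict.
The state is a dict: "t": time; "q": joint angles; "qd": joint speeds; "tau": joint torques, N m; "tcp_pos": TCP position; "tool_rot": TCP orientation; "force": force on the tool from outside, world axes, zero at the start; "ft_torque": the same for the moment, N m; "finger_gap": opening from 0.0 (shut) to 1.0 (fully open).
Only numpy, scipy, OpenCV 4.12 (cv2) and the standard library are available. Lean on these libraries where they do the work, as an engineer would, in place of code of your own. Each camera call takes 0.05 s, during which the arm holds its last target. There are 200 camera calls.

## Working session

There is one attempt and no reset: what is moved stays moved. The work goes in short steps, Python scripts to look and compute and a tool call to move; the robot and the scene stay as the last step left them, time stands still between calls to the robot, and variables do not carry over. Pictures are saved under pics/ and viewed, about 8 in all and at most 12, crops included, and the job is handed in when it is done.

Besides the shell and the picture viewer there is one more tool, called after "Emit:" as a command line: name --argument value ..., lists and objects as JSON in quotes. send_rows: Moves the arm, as the interface text tells. Its arguments: {"type":"object","properties":{"commands":{"type":"array","items":{"type":"object","properties":{"delta_pos":{"type":"array","items":{"type":"number"}},"yaw":{"type":"number"}}}},"grip":{"type":"number"},"force":{"type":"number"}},"required":["commands"]}

```bash
mkdir -p pics
python3 - <<'E'
from station import manip
import cv2,numpy as np
s=manip.sense();print({k:np.round(v,3).tolist() for k,v in s.items()})
for n in("top","side"):
    cv2.imwrite(f"pics/{n}0.png",manip.snapshot(n));c=manip.get_calibration(n);print(n,c)
print(manip.get_calibration("wrist"))
E
```

```text
{'t': 0.0, 'q': [1.032, 0.528, 1.434, -0.0, 1.181, -0.178], 'qd': [-0.001, -0.0, -0.0, 0.0, -0.001, -0.0], 'tau': [0.003, -44.234, -17.803, -0.0, 0.008, 0.0], 'tcp_pos': [0.22, 0.584, 0.23], 'tool_rot': [0.179, 0.984, -0.001, -0.0], 'force': [0.106, -0.228, -0.092], 'ft_torque': [0.016, -0.037, -0.022], 'finger_gap': 1.0}
top {'fx': 520.1004277823934, 'fy': 520.1004277823934, 'cx': 271.04155280907423, 'cy': 216.63533169500468, 'dist_coeffs': array([0.04259836, 0.        , 0.        , 0.        , 0.        ]), 'world_to_cam': array([[ 2.14021819e-02, -9.99760665e-01,  4.53418752e-03,
         1.14038127e-01],
       [-9.83778865e-01, -2.18675492e-02, -1.78047621e-01,
         6.24454475e-01],
       [ 1.78104160e-01, -6.50030268e-04, -9.84011426e-01,
         1.73847945e+00],
       [ 0.00000000e+00,  0.00000000e+00,  0.00000000e+00,
         1.00000000e+00]])}
side {'fx': 383.7173604236658, 'fy': 383.7173604236658, 'cx': 278.7139376678283, 'cy': 208.42537238053302, 'dist_coeffs': array([-0.04704428,  0.        ,  0.        ,  0.        ,  0.        ]), 'world_to_cam': array([[ 0.89716925, -0.44165738, -0.00510814, -0.51040366],
       [-0.28929308, -0.57884332, -0.76239749,  0.32433016],
       [ 0.33376166,  0.68547733, -0.64708885,  0.80079929],
       [ 0.        ,  0.        ,  0.        ,  1.        ]])}
{'fx': 346.5280286306196, 'fy': 346.5280286306196, 'cx': 278.2967285299274, 'cy': 216.8746658062786, 'dist_coeffs': array([-0.08301656,  0.        ,  0.        ,  0.        ,  0.        ]), 'mount': array([[ 7.86146166e-04, -9.62691079e-01, -2.70601677e-01,
         6.93238312e-02],
       [ 9.99999683e-01,  7.90902108e-04,  9.14684386e-05,
         1.77870784e-04],
       [ 1.25963587e-04, -2.70601663e-01,  9.62691396e-01,
        -1.42542167e-01],
       [ 0.00000000e+00,  0.00000000e+00,  0.00000000e+00,
         1.00000000e+00]])}
```

View pics/top0.png

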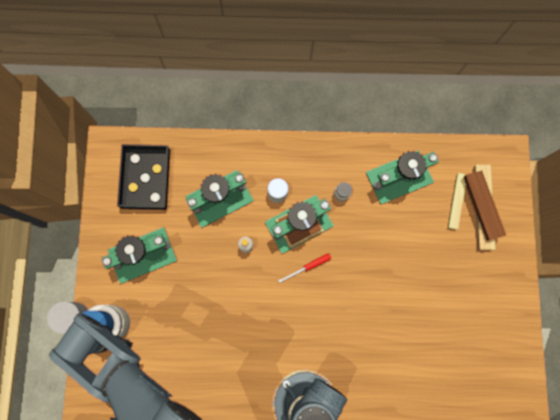

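View pics/side0.png

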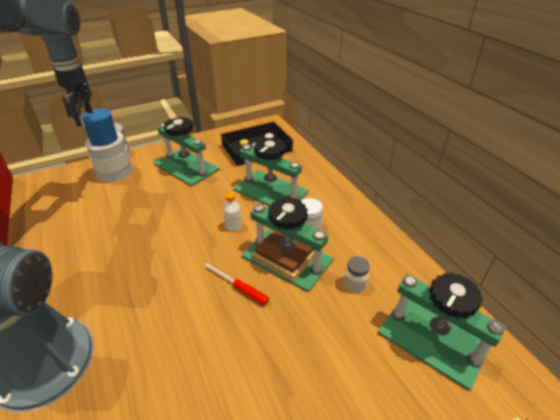

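Four presses, top-view pixels: (140,252), (217,195), (302,218), (405,175). The base is at about (313,400), so the press at (302,218) is nearest, and it's also the one with boards in it. I'll confirm with an enlarged crop.

Run:
```python
import cv2,numpy as np
a=cv2.imread("pics/top0.png")[165:285,225:365];b=cv2.imread("pics/side0.png")[170:310,200:380]
cv2.imwrite("pics/crop1.png",cv2.resize(a,None,fx=5,fy=5,interpolation=cv2.INTER_CUBIC))
```

```text
(no output)
```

View pics/crop1.png

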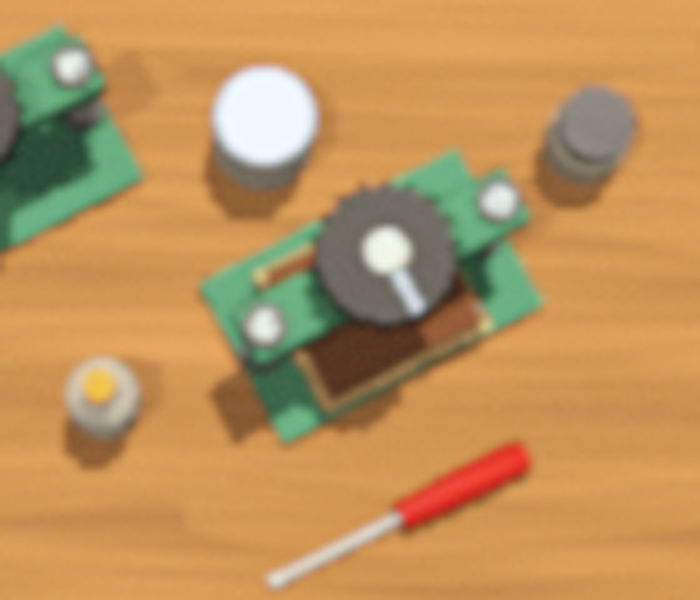

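```bash
cat > h.py <<'E'
from station import manip
import cv2,numpy as np
def ray(n,px,z):
    c=manip.get_calibration(n);K=np.array([[c['fx'],0,c['cx']],[0,c['fy'],c['cy']],[0,0,1]])
    u=cv2.undistortPoints(np.array([[px]],float),K,c['dist_coeffs'])[0,0]
    T=c['world_to_cam'];R=T[:3,:3];o=-R.T@T[:3,3];d=R.T@[u[0],u[1],1];return o+d*(z-o[2])/d[2]
E
python3 - <<'E'
from h import *
for n,p,z in[("nut",(387,249),.18),("wheel",(386,254),.174),("colL",(263,326),.138),("colR",(499,200),.138),("mark",(410,290),.174),("marktip",(419,311),.174),("bottle",(99,385),.115),("tin",(265,115),.085),("jar",(595,122),.075),("driverH",(525,455),.015),("driverT",(272,580),.005)]:
    q=((p[0]+.5)/5-.5+225,(p[1]+.5)/5-.5+165);print(n,ray("top",q,z).round(4))
for n,p,z in[("s nut",(289.5,209),.18),("s colL",(261,209),.138),("s colR",(319,238),.138)]:print(n,ray("side",p,z).round(4))
E
```

```text
nut [0.6088 0.0285 0.18  ]
wheel [0.6067 0.0288 0.174 ]
colL [0.5636 0.1066 0.138 ]
colR [ 0.6512 -0.0477  0.138 ]
mark [0.5835 0.0131 0.174 ]
marktip [0.57   0.0072 0.174 ]
bottle [0.5253 0.2139 0.115 ]
tin [0.7181 0.1073 0.085 ]
jar [ 0.7206 -0.1201  0.075 ]
driverH [ 0.4959 -0.0792  0.015 ]
driverT [0.4061 0.0952 0.005 ]
s nut [0.6068 0.0176 0.18  ]
s colL [0.5659 0.0932 0.138 ]
s colR [ 0.6433 -0.0608  0.138 ]
```

Emit:
send_rows --commands '[{"delta_pos": [1.4, -2.75, 0.1], "yaw": -0.18}, {"delta_pos": [1.4, -2.75, 0.1], "yaw": -0.18}, {"delta_pos": [1.4, -2.75, 0.1], "yaw": -0.18}, {"delta_pos": [1.4, -2.75, 0.1], "yaw": -0.18}, {"delta_pos": [1.4, -2.75, 0.1], "yaw": -0.18}, {"delta_pos": [1.4, -2.75, 0.1], "yaw": -0.18}, {"delta_pos": [1.4, -2.75, 0.1], "yaw": -0.18}, {"delta_pos": [1.4, -2.75, 0.1], "yaw": -0.18}, {"delta_pos": [1.4, -2.75, 0.1], "yaw": -0.18}, {"delta_pos": [1.4, -2.75, 0.1], "yaw": -0.18}]' --grip 1 --force 40

```text
t: 1.35
tcp_pos: [0.3604, 0.3003, 0.2365]
tool_rot: [0.895, 0.447, -0.003, -0.003]
force: [-0.2, -0.5, 0.8]
finger_gap: -0.001
```

Emit:
send_rows --commands '[{"delta_pos": [1.5, -2.6, 0.1], "yaw": -0.185}, {"delta_pos": [1.5, -2.6, 0.1], "yaw": -0.185}, {"delta_pos": [1.5, -2.6, 0.1], "yaw": -0.185}, {"delta_pos": [1.5, -2.6, 0.1], "yaw": -0.185}, {"delta_pos": [1.5, -2.6, 0.1], "yaw": -0.185}, {"delta_pos": [1.5, -2.6, 0.1], "yaw": -0.185}, {"delta_pos": [1.5, -2.6, 0.1], "yaw": -0.185}, {"delta_pos": [1.5, -2.6, 0.1], "yaw": -0.185}, {"delta_pos": [1.5, -2.6, 0.1], "yaw": -0.185}, {"delta_pos": [1.2, -2.6, 0.1], "yaw": -0.185}]'

```text
t: 2.6
tcp_pos: [0.5088, 0.0306, 0.2441]
tool_rot: [0.889, -0.457, -0.003, -0.005]
force: [0.4, -0.4, -0.6]
finger_gap: 0.0
```

Run:
```python
from h import *
s=manip.sense();print(s['tcp_pos'],s['tool_rot'],s['q'],s['t'])
w=manip.snapshot("wrist")
cv2.imwrite("pics/w1.png",w)
np.savez("w1.npz",p=s['tcp_pos'],r=s['tool_rot'])
```

```text
[0.50882797 0.0305774  0.24408325] [ 0.88938462 -0.45711787 -0.0029461  -0.00543843] [-0.16674504  0.35613487  1.70303533  0.01374286  1.08477895  2.34714111] 2.6
```

View pics/w1.png

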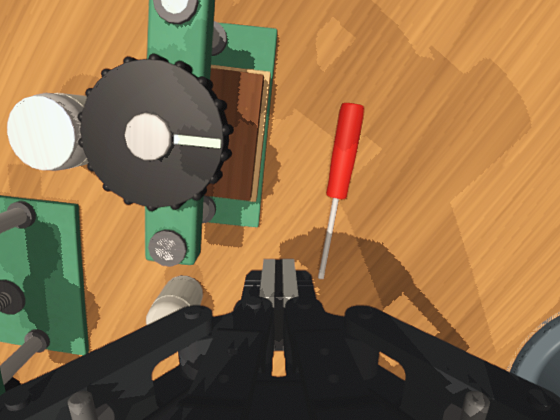

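```bash
cat >> h.py <<'E'
from scipy.spatial.transform import Rotation as Ro
def wproj(P,p,r):
    c=manip.get_calibration("wrist");K=np.array([[c['fx'],0,c['cx']],[0,c['fy'],c['cy']],[0,0,1]])
    T=np.eye(4);T[:3,:3]=Ro.from_quat(r).as_matrix();T[:3,3]=p
    W=np.linalg.inv(T@c['mount']);rv=cv2.Rodrigues(W[:3,:3])[0]
    return cv2.projectPoints(np.atleast_2d(P).astype(float),rv,W[:3,3],K,c['dist_coeffs'])[0][:,0]
E
python3 - <<'E'
from h import *
d=np.load("w1.npz");p,r=d['p'],d['r'];w=cv2.imread("pics/w1.png")
Rm=Ro.from_quat(r).as_matrix()
box=[(x,y,z) for z in(0,-.02) for x,y in((.011,.0145),(.011,-.0145),(-.011,-.0145),(-.011,.0145))]
print("box",wproj(np.array(box)@Rm.T+p,p,r).round())
z=4
b=cv2.resize(w,None,fx=z,fy=z,interpolation=cv2.INTER_CUBIC)
t=np.linspace(0,2*np.pi,120)
for c,col in (((.607,.029),(0,255,255)),((.607,.018),(255,0,255))):
    for R,h in((.045,.174),(.014,.18)):
        P=np.c_[c[0]+R*np.cos(t),c[1]+R*np.sin(t),0*t+h]
        q=(wproj(P,p,r)+.5)*z-.5;cv2.polylines(b,[q.round().astype(int)],True,col,1)
a=cv2.resize(b[40*z:225*z,60*z:250*z],None,fx=.6,fy=.6,interpolation=cv2.INTER_AREA)
f=b[245*z:345*z,235*z:325*z];f=cv2.resize(f,(400,a.shape[0]))
o=np.hstack([a,f])[:, :800];cv2.imwrite("pics/w1c.png",o);print(a.shape,o.shape)
E
```

```text
box [[310. 253.]
 [245. 253.]
 [246. 298.]
 [309. 298.]
 [315. 273.]
 [240. 273.]
 [242. 322.]
 [313. 322.]]
(444, 456, 3) (444, 800, 3)
```

View pics/w1c.png

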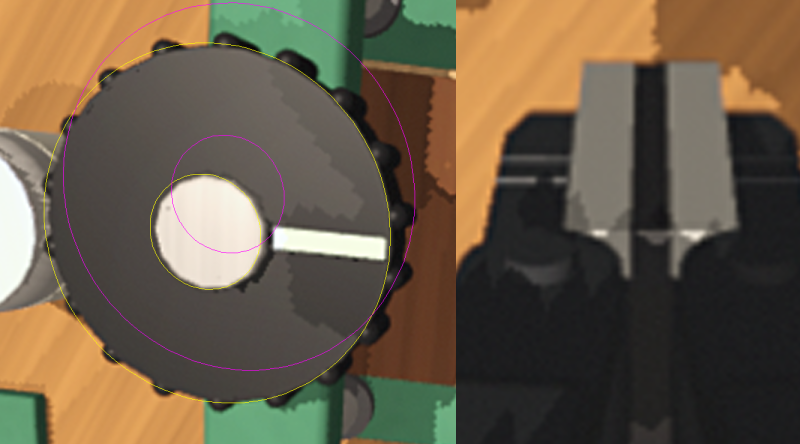

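Emit:
send_rows --commands '[{"delta_pos": [1.1, 0.9, -2.5], "yaw": 0}, {"delta_pos": [1.1, 0.9, -2.5], "yaw": 0}, {"delta_pos": [0, 0, -2.5], "yaw": 0}, {"delta_pos": [0, 0, -0.4], "yaw": 0}, {"delta_pos": [0, 0, 0], "yaw": 0}]'

```text
t: 3.28
tcp_pos: [0.5337, 0.045, 0.1631]
tool_rot: [0.888, -0.459, -0.001, -0.005]
force: [-0.1, 0.2, 1.0]
finger_gap: 0.001
```

```bash
cat >> h.py <<'E'
C=np.array([.607,.029])
def st():
    s=manip.sense();p=np.array(s['tcp_pos']);q=s['tool_rot'];d=p[:2]-C
    psi=2*np.arctan2(q[1],q[0]);th=np.arctan2(d[1],d[0])
    print("t %.2f r %.1fmm th %.1f psi %.1f z %.4f q6 %.2f"%(s['t'],np.hypot(*d)*1e3,np.degrees(th),np.degrees(psi),p[2],s['q'][5]),"F",np.round(s['force'],1))
    return p,th,psi
def plan(dth,r,z,n,c=None):
    "n rows advancing dth deg each at commanded radius r, z; c: corner angle deg, None keeps the yaw rate = dth"
    import json
    p,th,psi=st();rows=[];w=np.radians(dth);e=0
    if c is not None: e=(np.radians(th*0+c)+0)
    for i in range(n):
        t=th+w*(i+1);g=np.r_[C+r*np.array([np.cos(t),np.sin(t)]),z]
        rows.append({"delta_pos":((g-p)*100).round(2).tolist(),"yaw":round(w,3)});p=g
    print(json.dumps(rows))
E
sed -i '/if c is not/d; s/,c=None):/):/; s/; c: corner.*rate = dth"/"/; s/;e=0$//' h.py
python3 -c "
from h import *
st()"
```

```text
t 3.27 r 75.0mm th 167.6 psi -54.7 z 0.1631 q6 2.39 F [-0.1  0.2  1. ]
```

Emit:
send_rows --commands '[{"delta_pos": [0.8, -0.18, 0.2], "yaw": 0}, {"delta_pos": [0.4, -0.09, 0], "yaw": 0}, {"delta_pos": [0.25, -0.05, 0], "yaw": 0}, {"delta_pos": [0.15, -0.03, 0], "yaw": 0}]'

```text
t: 3.78
tcp_pos: [0.5518, 0.0412, 0.1679]
tool_rot: [0.888, -0.459, 0.001, -0.006]
force: [-1.8, 0.8, -0.8]
finger_gap: -0.001
```

```bash
python3 -c "
from h import *
plan(8,.0585,.1655,4)"
```

```text
t 3.77 r 56.5mm th 167.5 psi -54.7 z 0.1679 q6 2.39 F [-1.8  0.8 -0.8]
[{"delta_pos": [-0.31, -0.76, -0.24], "yaw": 0.14}, {"delta_pos": [-0.01, -0.82, 0.0], "yaw": 0.14}, {"delta_pos": [0.11, -0.81, 0.0], "yaw": 0.14}, {"delta_pos": [0.22, -0.79, 0.0], "yaw": 0.14}]
```

Emit:
send_rows --commands '[{"delta_pos": [-0.16, -0.77, -0.2], "yaw": 0.14}, {"delta_pos": [-0.01, -0.82, 0], "yaw": 0.14}, {"delta_pos": [0.11, -0.81, 0], "yaw": 0.14}, {"delta_pos": [0.22, -0.79, 0], "yaw": 0.14}]'

```text
t: 4.28
tcp_pos: [0.5512, 0.0112, 0.1661]
tool_rot: [0.982, -0.187, -0.004, -0.007]
force: [-1.3, 1.0, 0.2]
finger_gap: 0.002
```

Run:
```python
from h import *
plan(10,.057,.166,10)
s=manip.sense();w=manip.snapshot("wrist");cv2.imwrite("pics/w2.png",w)
```

```text
t 4.28 r 58.6mm th -162.3 psi -21.5 z 0.1661 q6 1.75 F [-1.3  1.   0.2]
[{"delta_pos": [0.53, -0.87, -0.01], "yaw": 0.175}, {"delta_pos": [0.54, -0.84, 0.0], "yaw": 0.175}, {"delta_pos": [0.67, -0.73, 0.0], "yaw": 0.175}, {"delta_pos": [0.79, -0.6, 0.0], "yaw": 0.175}, {"delta_pos": [0.88, -0.46, 0.0], "yaw": 0.175}, {"delta_pos": [0.95, -0.3, 0.0], "yaw": 0.175}, {"delta_pos": [0.99, -0.13, 0.0], "yaw": 0.175}, {"delta_pos": [0.99, 0.05, 0.0], "yaw": 0.175}, {"delta_pos": [0.97, 0.22, 0.0], "yaw": 0.175}, {"delta_pos": [0.92, 0.38, 0.0], "yaw": 0.175}]
```

View pics/w2.png

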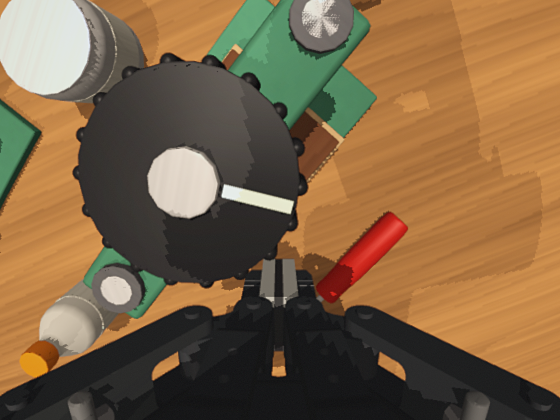

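```bash
cat >> h.py <<'E'
def mark(img,p,r,top=.174):
    a=np.radians(np.arange(0,360,1.));best=[]
    for t in a:
        R=np.linspace(.022,.040,8)
        q=wproj(np.c_[C[0]+R*np.cos(t),C[1]+R*np.sin(t),0*R+top],p,r).round().astype(int)
        ok=(q>=0).all(1)&(q[:,0]<560)&(q[:,1]<420)
        best.append(img[q[ok,1],q[ok,0]].min(1).mean() if ok.sum()>5 else 0)
    b=np.array(best);w=np.where(b>b.max()*.8,b,0)
    print("mark deg %.1f, bright %.0f, turned(mod 360) %.1f"%((np.degrees(np.angle((w*np.exp(1j*a)).sum()))%360),b.max(),(np.degrees(np.angle((w*np.exp(1j*a)).sum()))-209.6)%360))
def shot(top=.174):
    s=manip.sense();w=manip.snapshot("wrist");mark(w,s['tcp_pos'],s['tool_rot'],top);return w
E
python3 - <<'E'
from h import *
d=np.load("w1.npz");mark(cv2.imread("pics/w1.png"),d['p'],d['r']);shot()
E
```

```text
mark deg 209.0, bright 234, turned(mod 360) 359.4
mark deg 234.1, bright 208, turned(mod 360) 24.5
```

The wheel follows the finger: it turned 24.5° for a 30° finger arc. Continuing the stroke.

Emit:
send_rows --commands '[{"delta_pos": [0.53, -0.87, 0], "yaw": 0.175}, {"delta_pos": [0.54, -0.84, 0], "yaw": 0.175}, {"delta_pos": [0.67, -0.73, 0.0], "yaw": 0.175}, {"delta_pos": [0.79, -0.6, 0.0], "yaw": 0.175}, {"delta_pos": [0.88, -0.46, 0.0], "yaw": 0.175}, {"delta_pos": [0.95, -0.3, 0.0], "yaw": 0.175}, {"delta_pos": [0.99, -0.13, 0.0], "yaw": 0.175}, {"delta_pos": [0.99, 0.05, 0.0], "yaw": 0.175}, {"delta_pos": [0.97, 0.22, 0.0], "yaw": 0.175}, {"delta_pos": [0.92, 0.38, 0.0], "yaw": 0.175}]'

```text
t: 5.62
tcp_pos: [0.6277, -0.0268, 0.1668]
tool_rot: [0.764, 0.645, -0.017, 0.007]
force: [-0.3, -2.2, 1.4]
finger_gap: 0.001
```

Run:
```python
from h import *
shot(.175);plan(10,.057,.167,10)
```

```text
mark deg 324.9, bright 255, turned(mod 360) 115.3
t 5.67 r 59.4mm th -68.2 psi 80.5 z 0.1669 q6 -0.02 F [ 1.  -2.   0.1]
[{"delta_pos": [0.8, 0.67, 0.01], "yaw": 0.175}, {"delta_pos": [0.8, 0.59, 0.0], "yaw": 0.175}, {"delta_pos": [0.68, 0.72, 0.0], "yaw": 0.175}, {"delta_pos": [0.54, 0.83, 0.0], "yaw": 0.175}, {"delta_pos": [0.39, 0.91, 0.0], "yaw": 0.175}, {"delta_pos": [0.23, 0.97, 0.0], "yaw": 0.175}, {"delta_pos": [0.06, 0.99, 0.0], "yaw": 0.175}, {"delta_pos": [-0.12, 0.99, 0.0], "yaw": 0.175}, {"delta_pos": [-0.29, 0.95, 0.0], "yaw": 0.175}, {"delta_pos": [-0.45, 0.89, 0.0], "yaw": 0.175}]
```

Emit:
send_rows --commands '[{"delta_pos": [0.8, 0.67, 0], "yaw": 0.16}, {"delta_pos": [0.8, 0.59, 0.0], "yaw": 0.16}, {"delta_pos": [0.68, 0.72, 0.0], "yaw": 0.16}, {"delta_pos": [0.54, 0.83, 0.0], "yaw": 0.16}, {"delta_pos": [0.39, 0.91, 0.0], "yaw": 0.16}, {"delta_pos": [0.23, 0.97, 0.0], "yaw": 0.16}, {"delta_pos": [0.06, 0.99, 0.0], "yaw": 0.16}, {"delta_pos": [-0.12, 0.99, 0.0], "yaw": 0.16}, {"delta_pos": [-0.29, 0.95, 0.0], "yaw": 0.16}, {"delta_pos": [-0.45, 0.89, 0.0], "yaw": 0.16}]'

```text
t: 6.92
tcp_pos: [0.6606, 0.0553, 0.1682]
tool_rot: [0.065, 0.997, -0.005, 0.026]
force: [1.0, 0.3, -0.4]
finger_gap: -0.002
```

Run:
```python
from h import *
shot(.176);plan(10,.057,.168,5)
```

```text
mark deg 61.9, bright 193, turned(mod 360) 212.3
t 6.97 r 59.4mm th 27.6 psi 172.7 z 0.1681 q6 -1.52 F [ 0.7  0.3 -1. ]
[{"delta_pos": [-0.75, 0.72, -0.01], "yaw": 0.175}, {"delta_pos": [-0.67, 0.73, 0.0], "yaw": 0.175}, {"delta_pos": [-0.79, 0.6, 0.0], "yaw": 0.175}, {"delta_pos": [-0.88, 0.46, 0.0], "yaw": 0.175}, {"delta_pos": [-0.95, 0.3, 0.0], "yaw": 0.175}]
```

Emit:
send_rows --commands '[{"delta_pos": [-0.75, 0.72, 0], "yaw": 0.165}, {"delta_pos": [-0.67, 0.73, 0.05], "yaw": 0.165}, {"delta_pos": [-0.79, 0.6, 0.0], "yaw": 0.165}, {"delta_pos": [-0.88, 0.46, 0.05], "yaw": 0.165}, {"delta_pos": [-0.95, 0.3, 0.0], "yaw": 0.165}, {"delta_pos": [-0.99, 0.13, 0.0], "yaw": 0.165}, {"delta_pos": [-0.99, -0.05, 0.0], "yaw": 0.165}]'

```text
t: 7.85
tcp_pos: [0.604, 0.0888, 0.1706]
tool_rot: [-0.488, 0.872, 0.015, 0.031]
force: [1.2, 0.6, -0.6]
finger_gap: 0.001
```

Run:
```python
from h import *
shot(.177);st()
```

```text
mark deg 106.5, bright 228, turned(mod 360) 256.9
t 7.90 r 59.8mm th 94.3 psi 238.7 z 0.1704 q6 -2.70 F [ 0.3  1.6 -0.4]
```

Emit:
send_rows --commands '[{"delta_pos": [-0.1, 1.2, 0], "yaw": 0}, {"delta_pos": [0, 0.8, 0], "yaw": -0.185}, {"delta_pos": [0, 0, 0], "yaw": -0.185}, {"delta_pos": [0, 0, 0], "yaw": -0.185}, {"delta_pos": [0, 0, 0], "yaw": -0.185}, {"delta_pos": [0, 0, 0], "yaw": -0.185}, {"delta_pos": [0, 0, 0], "yaw": -0.185}, {"delta_pos": [0, 0, 0], "yaw": -0.185}, {"delta_pos": [0, 0, 0], "yaw": -0.185}, {"delta_pos": [0, 0, 0], "yaw": -0.185}]'

```text
t: 9.15
tcp_pos: [0.6006, 0.1162, 0.1698]
tool_rot: [0.33, 0.943, -0.01, 0.031]
force: [0.5, -0.3, -0.8]
finger_gap: -0.001
```

Emit:
send_rows --commands '[{"delta_pos": [0, 0, 0], "yaw": -0.185}, {"delta_pos": [0, 0, 0], "yaw": -0.185}, {"delta_pos": [0, 0, 0], "yaw": -0.185}, {"delta_pos": [0, 0, 0], "yaw": -0.185}, {"delta_pos": [0, 0, 0], "yaw": -0.185}, {"delta_pos": [0, 0, 0], "yaw": -0.185}, {"delta_pos": [0, 0, 0], "yaw": -0.185}, {"delta_pos": [0, 0, 0], "yaw": -0.185}]'

```text
t: 10.15
tcp_pos: [0.5999, 0.1231, 0.1689]
tool_rot: [0.885, 0.465, -0.029, 0.016]
force: [-0.6, -0.5, -0.9]
finger_gap: -0.001
```

Run:
```python
from h import *
w=shot(.177);plan(0,.057,.170,1);print(manip.sense()['tool_rot'])
cv2.imwrite("pics/w3.png",w)
```

```text
mark deg 28.3, bright 39, turned(mod 360) 178.7
t 10.20 r 94.3mm th 94.1 psi 55.2 z 0.1689 q6 0.68 F [-0.  -0.   0.4]
[{"delta_pos": [0.27, -3.72, 0.11], "yaw": 0.0}]
[ 0.88557283  0.46333558 -0.02854122  0.01631859]
```

View pics/w3.png

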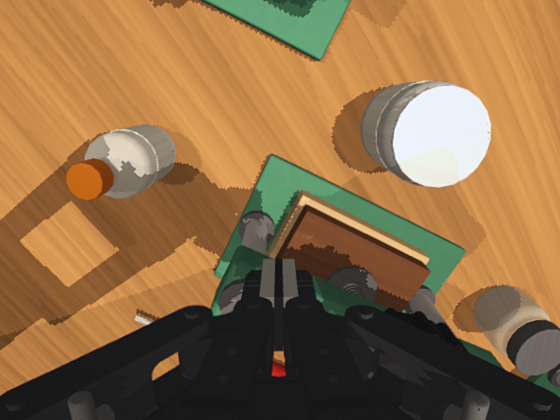

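Emit:
send_rows --commands '[{"delta_pos": [0, -0.2, 0], "yaw": -0.185}, {"delta_pos": [0, -0.2, 0], "yaw": -0.185}, {"delta_pos": [0, -0.2, 0], "yaw": -0.185}, {"delta_pos": [0, -0.2, 0], "yaw": -0.185}, {"delta_pos": [0, -0.2, 0], "yaw": -0.185}, {"delta_pos": [0, -0.2, 0], "yaw": -0.185}, {"delta_pos": [0, -0.2, 0], "yaw": -0.185}, {"delta_pos": [0, -0.2, 0], "yaw": -0.185}, {"delta_pos": [0, -0.2, 0], "yaw": -0.185}, {"delta_pos": [0, -0.2, 0], "yaw": -0.185}]'

```text
t: 11.45
tcp_pos: [0.5998, 0.1089, 0.1677]
tool_rot: [0.899, -0.436, -0.031, -0.012]
force: [0.0, 0.1, 0.0]
finger_gap: 0.002
```

Run:
```python
from h import *
w=shot(.177);plan(0,.057,.170,1);print(manip.sense()['tool_rot'])
cv2.imwrite("pics/w4.png",w)
```

```text
mark deg 108.9, bright 207, turned(mod 360) 259.3
t 11.50 r 80.0mm th 95.4 psi -52.0 z 0.1676 q6 2.42 F [-0.8  0.  -0.4]
[{"delta_pos": [0.22, -2.29, 0.24], "yaw": 0.0}]
[ 0.89823226 -0.43824061 -0.03124981 -0.01214164]
```

Emit:
send_rows --commands '[{"delta_pos": [0.7, -1.0, 0.2], "yaw": 0}, {"delta_pos": [0, -0.7, 0], "yaw": 0}, {"delta_pos": [0, -0.4, 0], "yaw": 0}, {"delta_pos": [0, -0.1, 0], "yaw": 0}]'

```text
t: 12.0
tcp_pos: [0.6077, 0.0858, 0.1699]
tool_rot: [0.899, -0.436, -0.031, -0.012]
force: [-0.1, 1.4, 1.1]
finger_gap: 0.001
```

Run:
```python
from h import *
plan(10,.056,.170,8)
```

```text
t 12.00 r 56.8mm th 89.3 psi -51.7 z 0.1699 q6 2.38 F [-0.1  1.4  1.1]
[{"delta_pos": [-0.97, -0.15, 0.01], "yaw": 0.175}, {"delta_pos": [-0.95, -0.24, 0.0], "yaw": 0.175}, {"delta_pos": [-0.89, -0.4, 0.0], "yaw": 0.175}, {"delta_pos": [-0.81, -0.55, 0.0], "yaw": 0.175}, {"delta_pos": [-0.7, -0.68, 0.0], "yaw": 0.175}, {"delta_pos": [-0.57, -0.79, 0.0], "yaw": 0.175}, {"delta_pos": [-0.42, -0.88, 0.0], "yaw": 0.175}, {"delta_pos": [-0.26, -0.94, 0.0], "yaw": 0.175}]
```

Emit:
send_rows --commands '[{"delta_pos": [-0.97, -0.15, 0], "yaw": 0.17}, {"delta_pos": [-0.95, -0.24, 0.0], "yaw": 0.17}, {"delta_pos": [-0.89, -0.4, 0.0], "yaw": 0.17}, {"delta_pos": [-0.81, -0.55, 0.0], "yaw": 0.17}, {"delta_pos": [-0.7, -0.68, 0.0], "yaw": 0.17}, {"delta_pos": [-0.57, -0.79, 0.0], "yaw": 0.17}, {"delta_pos": [-0.42, -0.88, 0.0], "yaw": 0.17}, {"delta_pos": [-0.26, -0.94, 0.0], "yaw": 0.17}]'

```text
t: 13.0
tcp_pos: [0.552, 0.045, 0.1714]
tool_rot: [0.968, 0.249, -0.032, 0.002]
force: [-0.9, 1.6, 1.4]
finger_gap: 0.002
```

Run:
```python
from h import *
w=shot(.178);plan(10,.056,.171,10)
cv2.imwrite("pics/w5.png",w)
```

```text
mark deg 175.5, bright 244, turned(mod 360) 325.9
t 13.05 r 57.3mm th 164.8 psi 29.1 z 0.1714 q6 0.97 F [-1.8  1.1  1.3]
[{"delta_pos": [-0.05, -1.0, -0.04], "yaw": 0.175}, {"delta_pos": [-0.0, -0.98, 0.0], "yaw": 0.175}, {"delta_pos": [0.17, -0.96, 0.0], "yaw": 0.175}, {"delta_pos": [0.33, -0.92, 0.0], "yaw": 0.175}, {"delta_pos": [0.48, -0.85, 0.0], "yaw": 0.175}, {"delta_pos": [0.62, -0.75, 0.0], "yaw": 0.175}, {"delta_pos": [0.75, -0.63, 0.0], "yaw": 0.175}, {"delta_pos": [0.84, -0.49, 0.0], "yaw": 0.175}, {"delta_pos": [0.92, -0.34, 0.0], "yaw": 0.175}, {"delta_pos": [0.96, -0.17, 0.0], "yaw": 0.175}]
```

Emit:
send_rows --commands '[{"delta_pos": [-0.05, -1.0, 0], "yaw": 0.16}, {"delta_pos": [0, -0.98, 0.0], "yaw": 0.16}, {"delta_pos": [0.17, -0.96, 0.0], "yaw": 0.16}, {"delta_pos": [0.33, -0.92, 0.0], "yaw": 0.16}, {"delta_pos": [0.48, -0.85, 0.0], "yaw": 0.16}, {"delta_pos": [0.62, -0.75, 0.0], "yaw": 0.16}, {"delta_pos": [0.75, -0.63, 0.0], "yaw": 0.16}, {"delta_pos": [0.84, -0.49, 0.0], "yaw": 0.16}, {"delta_pos": [0.92, -0.34, 0.0], "yaw": 0.16}, {"delta_pos": [0.96, -0.17, 0.0], "yaw": 0.16}]'

```text
t: 14.3
tcp_pos: [0.5921, -0.027, 0.1726]
tool_rot: [0.479, 0.877, -0.032, 0.019]
force: [-2.1, -3.0, 2.2]
finger_gap: 0.001
```

Run:
```python
from h import *
w=shot(.178);plan(10,.056,.172,10)
cv2.imwrite("pics/w6.png",w)
```

```text
mark deg 266.0, bright 191, turned(mod 360) 56.4
t 14.35 r 57.9mm th -103.4 psi 122.9 z 0.1727 q6 -0.72 F [-1.2 -3.9  0.9]
[{"delta_pos": [1.01, 0.05, -0.07], "yaw": 0.175}, {"delta_pos": [0.98, 0.03, 0.0], "yaw": 0.175}, {"delta_pos": [0.96, 0.2, 0.0], "yaw": 0.175}, {"delta_pos": [0.91, 0.36, 0.0], "yaw": 0.175}, {"delta_pos": [0.83, 0.51, 0.0], "yaw": 0.175}, {"delta_pos": [0.73, 0.65, 0.0], "yaw": 0.175}, {"delta_pos": [0.61, 0.76, 0.0], "yaw": 0.175}, {"delta_pos": [0.46, 0.86, 0.0], "yaw": 0.175}, {"delta_pos": [0.31, 0.93, 0.0], "yaw": 0.175}, {"delta_pos": [0.14, 0.97, 0.0], "yaw": 0.175}]
```

Emit:
send_rows --commands '[{"delta_pos": [1.0, 0.05, 0], "yaw": 0.165}, {"delta_pos": [0.98, 0.03, 0.0], "yaw": 0.165}, {"delta_pos": [0.96, 0.2, 0.0], "yaw": 0.165}, {"delta_pos": [0.91, 0.36, 0.0], "yaw": 0.165}, {"delta_pos": [0.83, 0.51, 0.0], "yaw": 0.165}, {"delta_pos": [0.73, 0.65, 0.0], "yaw": 0.165}, {"delta_pos": [0.61, 0.76, 0.0], "yaw": 0.165}, {"delta_pos": [0.46, 0.86, 0.0], "yaw": 0.165}, {"delta_pos": [0.31, 0.93, 0.0], "yaw": 0.165}, {"delta_pos": [0.14, 0.97, 0.0], "yaw": 0.165}]'

```text
t: 15.6
tcp_pos: [0.6641, 0.0208, 0.174]
tool_rot: [-0.327, 0.944, -0.012, 0.041]
force: [1.0, -2.5, -0.0]
finger_gap: -0.003
```

Run:
```python
from h import *
w=shot(.179);st();cv2.imwrite("pics/w7.png",w);print(manip.sense()['tool_rot'])
```

```text
mark deg 4.9, bright 176, turned(mod 360) 155.3
t 15.65 r 57.6mm th -7.1 psi 218.4 z 0.1740 q6 -2.40 F [ 1.1 -0.3  0.7]
[-0.32873028  0.94347324 -0.01117618  0.04086237]
```

Emit:
send_rows --commands '[{"delta_pos": [1.3, -0.1, 0], "yaw": 0}, {"delta_pos": [0.5, 0, 1.0], "yaw": -0.185}, {"delta_pos": [0, 0, 2.5], "yaw": -0.185}, {"delta_pos": [0, 0, 2.5], "yaw": -0.185}, {"delta_pos": [-1.0, 0, 0], "yaw": -0.185}, {"delta_pos": [-1.5, 0, 0], "yaw": -0.185}, {"delta_pos": [-1.5, 0, 0], "yaw": -0.185}, {"delta_pos": [-1.5, 0, 0], "yaw": -0.185}, {"delta_pos": [-1.5, 0, 0], "yaw": -0.185}, {"delta_pos": [-1.5, 0, 0], "yaw": -0.185}]'

```text
t: 16.9
tcp_pos: [0.6027, 0.0208, 0.2346]
tool_rot: [0.491, 0.87, -0.035, 0.023]
force: [0.0, 0.6, 0.6]
finger_gap: -0.0
```

Emit:
send_rows --commands '[{"delta_pos": [-1.5, 0, 0], "yaw": -0.185}, {"delta_pos": [-1.5, 0, 0], "yaw": -0.185}, {"delta_pos": [-1.5, 0, 0], "yaw": -0.185}, {"delta_pos": [-1.0, 0, 0], "yaw": -0.185}, {"delta_pos": [0, 0, 0], "yaw": -0.185}, {"delta_pos": [0, 0, 0], "yaw": -0.185}, {"delta_pos": [0, 0, 0], "yaw": -0.185}, {"delta_pos": [0, 0, 0], "yaw": -0.185}, {"delta_pos": [0, 0, 0], "yaw": -0.185}, {"delta_pos": [0, 0, 0], "yaw": -0.185}]'

```text
t: 18.15
tcp_pos: [0.5528, 0.0209, 0.2347]
tool_rot: [0.992, 0.119, -0.039, -0.012]
force: [1.0, -0.4, -0.3]
finger_gap: 0.0
```

Run:
```python
from h import *
print(manip.sense()['tool_rot']);w=shot(.1795);p=st()[0];cv2.imwrite("pics/w8.png",w);print(p)
```

```text
[ 0.99208889  0.11880854 -0.03868845 -0.01213994]
mark deg 5.0, bright 244, turned(mod 360) 155.4
t 18.20 r 54.7mm th -171.2 psi 13.4 z 0.2347 q6 1.17 F [ 0.9 -0.4 -0.7]
[0.5529268  0.02059207 0.23469388]
```

Emit:
send_rows --commands '[{"delta_pos": [-1.3, 0.2, 0], "yaw": -0.17}, {"delta_pos": [-1.3, 0.2, 0], "yaw": -0.17}, {"delta_pos": [-0.3, 0, 0], "yaw": -0.17}, {"delta_pos": [0, 0, -1.5], "yaw": -0.17}, {"delta_pos": [0, 0, -2.0], "yaw": -0.17}, {"delta_pos": [0, 0, -2.0], "yaw": 0}, {"delta_pos": [0, 0, -0.8], "yaw": 0}, {"delta_pos": [0, 0, 0], "yaw": 0}]'

```text
t: 19.2
tcp_pos: [0.529, 0.0238, 0.171]
tool_rot: [0.947, -0.32, -0.027, -0.027]
force: [0.7, 0.7, 0.5]
finger_gap: -0.0
```

Run:
```python
from h import *
shot(.1797);print(st()[0])
```

```text
mark deg 5.9, bright 237, turned(mod 360) 156.3
t 19.25 r 77.9mm th -176.2 psi -37.4 z 0.1714 q6 1.98 F [-0.2 -0.4 -0.2]
[0.5292954  0.02377686 0.17138261]
```

Emit:
send_rows --commands '[{"delta_pos": [1.0, 0.1, 0.1], "yaw": 0}, {"delta_pos": [0.6, 0, 0], "yaw": 0}, {"delta_pos": [0.3, 0, 0], "yaw": 0}, {"delta_pos": [0.1, 0, 0], "yaw": 0}]'

```text
t: 19.75
tcp_pos: [0.5504, 0.0249, 0.174]
tool_rot: [0.947, -0.32, -0.027, -0.027]
force: [-3.7, -0.5, -0.4]
finger_gap: 0.004
```

Run:
```python
from h import *
plan(10,.056,.173,8)
```

```text
t 19.75 r 56.7mm th -175.9 psi -37.3 z 0.1740 q6 1.99 F [-3.7 -0.5 -0.4]
[{"delta_pos": [0.23, -0.96, -0.1], "yaw": 0.175}, {"delta_pos": [0.32, -0.92, 0.0], "yaw": 0.175}, {"delta_pos": [0.48, -0.85, 0.0], "yaw": 0.175}, {"delta_pos": [0.62, -0.76, 0.0], "yaw": 0.175}, {"delta_pos": [0.74, -0.64, 0.0], "yaw": 0.175}, {"delta_pos": [0.84, -0.5, 0.0], "yaw": 0.175}, {"delta_pos": [0.91, -0.35, 0.0], "yaw": 0.175}, {"delta_pos": [0.96, -0.18, 0.0], "yaw": 0.175}]
```

Emit:
send_rows --commands '[{"delta_pos": [0.2, -0.96, -0.1], "yaw": 0.165}, {"delta_pos": [0.32, -0.92, 0.0], "yaw": 0.165}, {"delta_pos": [0.48, -0.85, 0.0], "yaw": 0.165}, {"delta_pos": [0.62, -0.76, 0.0], "yaw": 0.165}, {"delta_pos": [0.74, -0.64, 0.0], "yaw": 0.165}, {"delta_pos": [0.84, -0.5, 0.0], "yaw": 0.165}, {"delta_pos": [0.91, -0.35, 0.0], "yaw": 0.165}, {"delta_pos": [0.96, -0.18, 0.0], "yaw": 0.165}]'

```text
t: 20.75
tcp_pos: [0.5951, -0.028, 0.1739]
tool_rot: [0.936, 0.349, -0.046, -0.002]
force: [-1.4, -1.8, 1.6]
finger_gap: 0.002
```

Run:
```python
from h import *
shot(.1805);plan(10,.056,.174,10)
```

```text
mark deg 78.0, bright 255, turned(mod 360) 228.4
t 20.80 r 58.0mm th -100.2 psi 41.1 z 0.1739 q6 0.67 F [-0.2 -1.7  1.2]
[{"delta_pos": [1.01, 0.11, 0.01], "yaw": 0.175}, {"delta_pos": [0.97, 0.08, 0.0], "yaw": 0.175}, {"delta_pos": [0.94, 0.25, 0.0], "yaw": 0.175}, {"delta_pos": [0.89, 0.41, 0.0], "yaw": 0.175}, {"delta_pos": [0.8, 0.56, 0.0], "yaw": 0.175}, {"delta_pos": [0.69, 0.69, 0.0], "yaw": 0.175}, {"delta_pos": [0.56, 0.8, 0.0], "yaw": 0.175}, {"delta_pos": [0.42, 0.88, 0.0], "yaw": 0.175}, {"delta_pos": [0.26, 0.94, 0.0], "yaw": 0.175}, {"delta_pos": [0.09, 0.97, 0.0], "yaw": 0.175}]
```

Emit:
send_rows --commands '[{"delta_pos": [1.0, 0.11, 0], "yaw": 0.165}, {"delta_pos": [0.97, 0.08, 0.0], "yaw": 0.165}, {"delta_pos": [0.94, 0.25, 0.0], "yaw": 0.165}, {"delta_pos": [0.89, 0.41, 0.0], "yaw": 0.165}, {"delta_pos": [0.8, 0.56, 0.0], "yaw": 0.165}, {"delta_pos": [0.69, 0.69, 0.0], "yaw": 0.165}, {"delta_pos": [0.56, 0.8, 0.0], "yaw": 0.165}, {"delta_pos": [0.42, 0.88, 0.0], "yaw": 0.165}, {"delta_pos": [0.26, 0.94, 0.0], "yaw": 0.165}, {"delta_pos": [0.09, 0.97, 0.0], "yaw": 0.165}]'

```text
t: 22.05
tcp_pos: [0.6656, 0.0239, 0.1752]
tool_rot: [0.364, 0.93, -0.03, 0.039]
force: [-0.4, -1.5, 0.2]
finger_gap: -0.005
```

Run:
```python
from h import *
w=shot(.1815);plan(10,.0555,.1745,5);cv2.imwrite("pics/w9.png",w)
```

```text
mark deg 173.5, bright 166, turned(mod 360) 323.9
t 22.10 r 58.5mm th -3.8 psi 137.5 z 0.1752 q6 -0.88 F [ 1.6 -0.7 -0.5]
[{"delta_pos": [-0.32, 0.99, -0.07], "yaw": 0.175}, {"delta_pos": [-0.19, 0.95, 0.0], "yaw": 0.175}, {"delta_pos": [-0.35, 0.9, 0.0], "yaw": 0.175}, {"delta_pos": [-0.5, 0.83, 0.0], "yaw": 0.175}, {"delta_pos": [-0.64, 0.73, 0.0], "yaw": 0.175}]
```

Emit:
send_rows --commands '[{"delta_pos": [-0.3, 0.99, 0], "yaw": 0.165}, {"delta_pos": [-0.19, 0.95, 0.0], "yaw": 0.165}, {"delta_pos": [-0.35, 0.9, 0.0], "yaw": 0.165}, {"delta_pos": [-0.4, 0.66, 0.0], "yaw": 0.13}]'

```text
t: 22.6
tcp_pos: [0.658, 0.0595, 0.1765]
tool_rot: [0.057, 0.997, -0.014, 0.053]
force: [1.6, -0.4, -0.9]
finger_gap: 0.001
```

Run:
```python
from h import *
w=shot(.182);st()
```

```text
mark deg 207.0, bright 246, turned(mod 360) 357.4
t 22.65 r 59.2mm th 31.7 psi 173.6 z 0.1765 q6 -1.51 F [ 0.6 -0.1 -0.8]
```

Emit:
send_rows --commands '[{"delta_pos": [1.3, 0.75, 0], "yaw": 0}, {"delta_pos": [0.9, 0.5, 0.5], "yaw": 0}, {"delta_pos": [0, 0, 4], "yaw": 0}, {"delta_pos": [0, 0, 4], "yaw": 0}, {"delta_pos": [0, 5, 3], "yaw": 0}, {"delta_pos": [0, 5, 2], "yaw": 0}, {"delta_pos": [0, 5, 0], "yaw": 0}, {"delta_pos": [0, 5, 0], "yaw": 0}, {"delta_pos": [0, 0, 0], "yaw": 0}, {"delta_pos": [0, 0, 0], "yaw": 0}]'

```text
t: 23.9
tcp_pos: [0.686, 0.2819, 0.3191]
tool_rot: [0.069, 0.996, -0.011, 0.055]
force: [0.3, 0.0, -0.5]
finger_gap: 0.002
```

Run:
```python
from h import *
st();a=manip.snapshot("top");b=manip.snapshot("side")
f=lambda i:cv2.resize(i,None,fx=3,fy=3,interpolation=cv2.INTER_CUBIC)
o=np.hstack([f(a[165:285,225:365])[:, :400],f(b[170:290,200:335])[:, :400]]);cv2.imwrite("pics/end.png",o);print(o.shape)
a0=cv2.imread("pics/top0.png");d=cv2.absdiff(a,a0).max(2)
for n,(u,v) in dict(bottle=(245,242),tin=(278,188),jar=(344,190),driver=(305,268)).items():print(n,d[v-6:v+7,u-6:u+7].mean())
```

```text
t 23.90 r 264.9mm th 72.6 psi 172.0 z 0.3191 q6 -1.16 F [ 0.3  0.  -0.5]
(360, 800, 3)
bottle 51.31360946745562
tin 6.106508875739645
jar 5.816568047337278
driver 13.65680473372781
```

View pics/end.png

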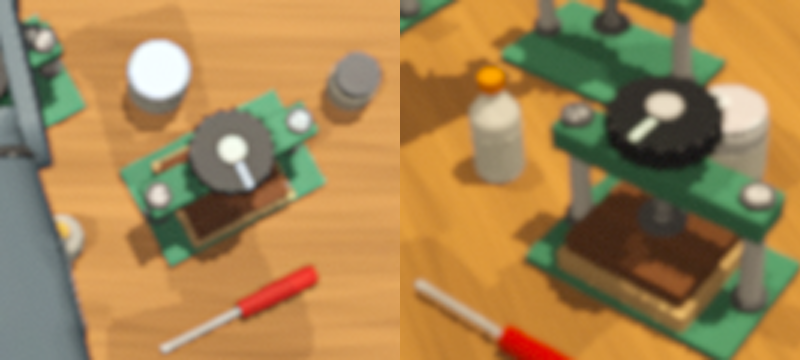

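The mark is back on the -x side at (245,175) in the left crop. The pad is raised off the boards, and the boards, bottle, tin, jar and screwdriver are where they were. The arm is clear, so I'm handing in.

```bash
python3 -c "
from station import manip
print(manip.sign_off())"
```

```text
the job is handed in; nothing more can be done
None
```

I loosened the nearest press, the one with the boards in it, by two full counter-clockwise turns. I pushed the rim ribs round with the closed fingertip in three strokes, then moved clear. The job is handed in at about 24 s of the 51 s; no verdict is reported.

**Wheel:** the last wrist picture put the mark at 357.4° into the second turn, about 717° (12.5 rad) in all, against a target of 720° ± 40°. The count over one turn comes from measuring the mark after each arc. I took that measurement before the fingertip backed off. After that I checked only by eye, and the top and side views show the mark back on its starting side.

**Boards and surroundings:** the boards look unmoved under the raised pad. The tin, jar and screwdriver look unmoved in the top view.

**Checks that disagreed or were weaker:**
- The top-view difference check was high for the bottle (51), because the arm partly hid it there. The side view shows it upright, as before.
- One arc turned the wheel about 20° less than the finger moved, most likely a slip past one rib. Later arcs made that up.
- The tool tilted by 3–6° over the run, with no visible effect.
- Contact forces stayed within a few newtons whenever I read them.

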